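# Bring the checked bearing out from under the dial gauge

### The arm

A 7-joint arm with a two-finger parallel gripper is mounted at the origin on a cart in front of the work surface, level with it; the furniture and walls round the work are solid. World frame = base frame: x ahead of the robot, y to its left, z up, the work surface at z = 0. Lengths are in m, angles in rad, forces in N, time in s.
With the tool pointing down it reaches from about 0.4 to 0.9 m from the base axis. Payload 5.5 kg.
Tool frame: the origin (TCP) lies midway between the tips of the shut fingers; the grasp point (between the pads) lies 19 mm behind it; z points along the fingers, y is the direction in which the jaws open and shut (so a half turn about z gives the same grasp; the last joint's range is limited). The gripper opens to 92 mm and grips with 3 to 60 N. Pads are 19 mm wide; open, the fingers measure 130 mm over their backs; the gripper's body (75 mm by 190 mm) begins 47 mm behind the grasp point.
Start: joints at [1.373, 0.501, -0.427, 1.55, 0.221, 1.138, -0.21], TCP at [0.289, -0.582, 0.191] pointing down, gripper open.
Joint ranges: [-2.88, 2.88], [-0.31, 2.03], [-1.54, 1.56], [0.2, 2.42], [-1.41, 4.55], [0.19, 2.02], [-2.57, 2.57]. Speed limits (rad/s): [2.57, 2.57, 3.14, 3.14, 3.14, 3.14, 3.14].

### API

Orientations are given as a 3x3 rotation matrix whose columns are the frame's x, y, z axes.
In Python, from bench import * gives the robot as it stands.
- The arm moves only by the tool arm_command, never from a script. Its argument "series" is a list that holds one entry, the list of rows, each a list of 7 numbers: the turn, a rotation vector about the tool's x, y, z in degrees, then the shift along the tool's x, y, z in m, then the gripper's target within -1 to 1 (fully open at 1, half-way at 0, shut at -1). In form: [[[rx, ry, rz, dx, dy, dz, claw], ...]]. A call has exactly 8 rows; each row shifts and turns the pose as measured when the row begins, along the tool's axes as they then stand; what a row does not reach is not made up. A row lasts 1/10 s, in which the tool goes at most 50 mm and 8.59 degrees, less where a joint would pass 70% of its speed; a pose out of reach is approached as far as the arm can. A call is refused whole if a number of a shift passes 0.05 or a number of a turn 8.59, either way. A call with a gripper value outside its range is refused whole. The fingers move at their own pace and stop on an object; "newtons" is the grip in N (left out, the last holds). Time passes only in rows, so rows that do not move let the fingers close, or fill a call up. It gives the time, the measured TCP pose, the force and the opening at its end, in the units of the state.
- get_obs(): the state, without advancing time (a new reading comes with each control period).
- read_camera(name): name is "scene" or "side" or "wrist"; returns a dict with "color" (400x640x3 uint8, red, green, blue), "z_map" (400x640 float32, m along the optical axis (not along the pixel's ray), 0 where there is no reading), "mtx" (3x3 intrinsics, pixels), "R" (3x3) and "t" (3): a world point X has camera coordinates R X + t. Camera axes: x right, y down, z forward; pixel columns grow to the right and rows downward; lengths in m; the calibration is good to about 2 mm. A picture is of the moment at which its call begins.
- job_done(): hands the job in, once; it reports no verdict.
Trained networks look in the newest picture that a camera, given by its name, has taken for a name from the list of things; names that differ only in an ending like _2 or _b are one class to them, and where a whole thing is asked for, a point or a joint stands for the part that bears it (a point fixed in the world has none). Each returns a list of dicts, best first, with "confidence" (0 to 1); they miss things now and then, are a little off and sometimes report something else, mostly with a low value. They report only what shows in the picture. A call takes as long as a camera call. They do not tell look-alikes from the thing itself.
- find_in(label, camera): "position" ([row, column] in pixels, amid what is visible of it).
- masks_of(label, camera): "pixels" (400x640 bool, what is visible of it) and "position" ([row, column] in pixels, amid what is visible of it).
The state is a dict: "time_s": time; "qpos": joint angles; "qd": joint speeds; "joint_torque": joint torques, N m; "tool_pos": TCP position; "eef_rot": TCP orientation; "force": force on the tool from outside, world axes, zero at the start; "wrist_torque": the same for the moment, N m; "opening": opening from 0.0 (shut) to 1.0 (fully open).
Only numpy, scipy, OpenCV 4.12 (cv2) and the standard library are available. Lean on these libraries where they do the work, as an engineer would, in place of code of your own. Each camera call takes 0.05 s, during which the arm holds its last target. There are 200 camera calls.

### The job

The bearing on the checking stand has been measured; bring it out to the front station. Press the red spring catch down through the front window of the sliding plate and, while it is down, push the plate over it with the same fingertip towards the front of the stand, until the plate is at its front stop and the catch has sprung up again in the rear window. Pick nothing up: let the bearing ride in its nest untouched, do not bump the gauge, and leave the things lying around where they are.

Things in the scene. Friction and masses are not known exactly. Their poses are not given: they have to be found in the camera images.
- stand: fixed blue checking stand, base 405 x 150 x 14 mm. Origin on the bench (z = 0) below the centre of the red catch; x runs level along the slide from the front stop bar (x -157 to -145 mm, top 38 mm up) to the gauge (x +170 mm), z up. Guide rails along x at y 46 to 67 mm on both sides, tops 39 mm up; between them the base top is 14 mm up
- slide (a joint): travel in m of the aluminium plate (250 x 100 x 10 mm, underside 24 mm and top 34 mm over the bench) along the stand's -x: 0 = gauge station (start, locked), 0.100 = against the front stop. Held in rails, cannot lift; friction 1 to 2 N, up to 3 N more over the catch. Two through windows, 44 mm along the slide by 70 mm across, 100 mm apart
- catch (a joint): how far in m the red spring catch is pressed down: 0 = up, top 36 mm over the bench, blocking the plate in a window (2 mm play each way); from 0.012 on it is below the plate's underside and the plate can slide over it; 0.018 = bottomed. Spring about 4 N at 0, 8 N at 0.012, 10 N at 0.018. The plate over it keeps it down; it springs up by itself in the next window
- catch_top (a point): centre of the top face of the red oblong catch pad (40 mm along the slide, 60 mm across, almost filling the window); moves straight down with the catch and never sideways
- front_window (a point): centre of the plate's front window (44 x 70 mm, open right through), at the level of the plate's top; moves with the plate. At the start it is over the catch; a closed pair of fingers fits in it and can push its front wall (22 mm from the centre towards the front stop)
- rear_window (a point): centre of the plate's rear window, 100 mm behind the front one, at the level of the plate's top; at the end it is over the catch
- nest (a point): centre of the bearing nest on the plate's top, 170 mm behind the front window; three 9 mm high dowels stand round it
- bearing_0: loose steel ball bearing, 52 mm across, 16 mm high, lying in the plate's nest with 1 mm play between the dowels and carried along by the plate; origin at the centre of its underside
- gauge: dial gauge with a white face on an arm and upright at the back of the stand, fixed; the dial is 57 mm across, 140 mm over the bench, 170 mm behind the catch; its spindle ends 8 mm above the bearing. Origin as that of the stand
- white_box: small white and blue carton, 71 x 100 x 45 mm, left of the stand; origin at the centre of its underside. Bystander
- ball_joint: grey ball joint standing on its flange, 48 x 84 mm, 64 mm high, right of the stand's front end; origin at the centre of its underside. Bystander
- caliper: digital caliper lying flat, 57 x 215 x 14 mm, to the left; origin at the centre of its underside. Bystander
- oil_filter: white spin-on oil filter, 67 mm across, 91 mm high, to the left; origin at the centre of its underside. Bystander
- tape_measure: yellow tape measure, 68 x 83 x 37 mm, to the right; origin at the centre of its underside. Bystander
- torch: black pocket torch lying flat, 127 mm long, 36 mm high, left of the stand; origin at the centre of its underside. Bystander
Mind the look-alikes: they are no part of the job. What is shaped like the bearing_0 but green is not meant.

How it is judged:
By the outcome, as a careful person would: the job done as asked, in the order asked, and still so for the second after the job is handed in, with the robot touching nothing.
It also fails if it takes over 32 s, if anything falls off the work surface, if the arm or the gripper's body presses on something with over 40 N, if the wrist force passes 120 N, or if a joint passes its speed limit or range.

## Working session

There is one attempt and no reset: what is moved stays moved. The work goes in short steps, Python scripts to look and compute and a tool call to move; the robot and the scene stay as the last step left them, time stands still between calls to the robot, and variables do not carry over. Pictures are saved under pics/ and viewed, on a budget of 10 in all, crops included, one or two more only if the job needs it, and the job is handed in when it is done.

Besides the shell and the picture viewer there is one more tool, called after "Emit:" by a JSON object that holds its "fn" and its "kwargs". arm_command: Moves the arm, as the interface text tells. Its arguments: {"type":"object","properties":{"series":{"type":"array"},"newtons":{"type":"number"}},"required":["series"]}

```bash
mkdir -p pics
cat > h.py <<'E'
from bench import *
import numpy as np, cv2
def px2w(c,r,col,w=1):
    r=int(round(r));col=int(round(col))
    p=c["z_map"][r-w:r+w+1,col-w:col+w+1]; z=np.median(p[p>0])
    return c["R"].T@(z*np.linalg.inv(c["mtx"])@[col,r,1]-c["t"])
def w2px(c,X):
    q=c["mtx"]@(c["R"]@np.asarray(X)+c["t"]); return q[1]/q[2],q[0]/q[2]
def cloud(c):
    v,u=np.mgrid[0:400,0:640]; z=c["z_map"]
    P=np.stack([u*z,v*z,z],-1)@np.linalg.inv(c["mtx"]).T
    return (P-c["t"])@c["R"]
E
python3 - <<'E'
from h import *
o=get_obs(); print({k:np.round(v,3).tolist() for k,v in o.items()})
for n in("scene","side"):
    c=read_camera(n); cv2.imwrite(f"pics/{n}0.png",c["color"][:,:,::-1])
    for l in("catch_top","front_window","rear_window","nest","bearing_0","gauge","stand"):
        for d in find_in(l,n)[:3]:
            try: print(n,l,np.round(d["position"]),round(d["confidence"],2),px2w(c,*d["position"]).round(3))
            except Exception as e: print(n,l,d,e)
E
```

```text
{'time_s': 0.0, 'qpos': [1.373, 0.502, -0.427, 1.551, 0.221, 1.138, -0.21], 'qd': [-0.0, -0.001, 0.0, -0.001, 0.0, -0.002, 0.0], 'joint_torque': [0.0, -56.659, -5.816, -27.911, -0.069, 0.031, 0.0], 'tool_pos': [0.289, -0.582, 0.19], 'eef_rot': [[0.896, 0.445, -0.001], [0.445, -0.896, 0.002], [0.0, -0.002, -1.0]], 'force': [0.906, 0.27, -0.135], 'wrist_torque': [-0.025, 0.065, -0.023], 'opening': 1.0}
scene catch_top [198. 331.] 0.64 [ 0.538 -0.028  0.036]
scene front_window [193. 314.] 0.87 [ 0.597 -0.033  0.034]
scene rear_window [193. 312.] 0.94 [ 0.603 -0.033  0.033]
scene nest [191. 309.] 0.56 [ 0.629 -0.062  0.017]
scene bearing_0 [182. 277.] 0.76 [ 0.72  -0.023  0.047]
scene bearing_0 [165. 292.] 0.58 [ 0.763 -0.194  0.015]
scene bearing_0 [165. 376.] 0.57 [ 0.5   -0.33   0.012]
scene gauge [190. 313.] 0.65 [ 0.608 -0.048  0.034]
scene gauge [158. 275.] 0.59 [0.704 0.006 0.146]
scene stand [198. 324.] 0.93 [ 0.559 -0.024  0.032]
side catch_top [198. 322.] 0.41 [ 0.542 -0.043  0.032]
side catch_top [227. 347.] 0.24 [0.468 0.106 0.022]
side front_window [199. 306.] 0.84 [ 0.595 -0.037  0.032]
side rear_window [202. 304.] 0.88 [ 0.601 -0.02   0.032]
side rear_window [176. 268.] 0.34 [0.71  0.004 0.142]
side nest [196. 304.] 0.77 [ 0.602 -0.056  0.032]
side bearing_0 [250. 319.] 0.6 [0.553 0.193 0.003]
side bearing_0 [199. 270.] 0.49 [ 0.711 -0.022  0.042]
side bearing_0 [184. 265.] 0.43 [ 0.742 -0.167  0.013]
side gauge [176. 265.] 0.45 [ 0.751 -0.247  0.001]
side stand [206. 318.] 0.66 [0.556 0.004 0.032]
```

Run:
```python
from h import *
c=read_camera("scene"); im=c["color"][:,:,::-1]
cv2.imwrite("pics/scene1.png",cv2.resize(im[110:290,200:440],(800,600),interpolation=cv2.INTER_CUBIC))
P=cloud(c)
hsv=cv2.cvtColor(c["color"],cv2.COLOR_RGB2HSV)
red=((hsv[...,0]<8)|(hsv[...,0]>172))&(hsv[...,1]>150)&(hsv[...,2]>70)&(c["z_map"]>0)
n,l,s,ce=cv2.connectedComponentsWithStats(red.astype(np.uint8))
for i in range(1,n):
    if s[i,4]>15:
        Q=P[l==i]; print(s[i],np.median(Q,0).round(3),cv2.minAreaRect((Q[:,:2]*1000).astype(np.float32)))
# plate-level fit
d=max(masks_of("slide","scene"),key=lambda d:d["confidence"]);Q=P[d["pixels"]&(c["z_map"]>0)]
print(d["confidence"],len(Q));Q=Q[(abs(Q[:,2]-.034)<.004)];print(len(Q),cv2.minAreaRect((Q[:,:2]*1000).astype(np.float32)))
```

```text
[  89   29  101   57 2650] [0.75  0.312 0.509] ((760.3388061523438, 352.3580627441406), (102.19586181640625, 144.50599670410156), 85.36646270751953)
[161 177  24  24 442] [0.8   0.312 0.185] ((810.8455200195312, 302.6763000488281), (47.569068908691406, 50.81017303466797), 59.25737762451172)
[114 188  17  35 202] [0.832 0.437 0.212] ((835.0610961914062, 422.92138671875), (22.3140926361084, 46.34040832519531), 9.974444389343262)
[324 193  16  11 117] [ 0.536 -0.032  0.036] ((535.8250122070312, -32.79507827758789), (35.39485549926758, 54.00419998168945), 6.332431793212891)
[394 192  14  13  21] [ 0.368 -0.165  0.01 ] ((365.95556640625, -163.564697265625), (89.52558898925781, 8.496423721313477), 79.8401107788086)
[405 192  10  16  25] [ 0.33  -0.157  0.011] ((330.88739013671875, -166.67054748535156), (100.01553344726562, 8.174030303955078), 89.75987243652344)
[137 205   7  18  62] [0.834 0.388 0.15 ] ((834.1986083984375, 392.01019287109375), (9.817239761352539, 30.900253295898438), 12.100770950317383)
[136 222  14  17  63] [0.825 0.397 0.115] ((824.7953491210938, 402.260986328125), (10.494909286499023, 49.5504150390625), 13.569435119628906)
[136 224   6   4  16] [0.837 0.402 0.121] ((835.1380004882812, 405.2340393066406), (9.255703926086426, 21.20098876953125), 30.19977378845215)
[170 227  23   8  68] [0.787 0.318 0.062] ((795.1343383789062, 318.70147705078125), (53.815574645996094, 15.821128845214844), 43.87032699584961)
[132 241   4   8  18] [0.822 0.437 0.094] ((822.9230346679688, 437.37640380859375), (8.402801513671875, 9.134498596191406), 34.1790771484375)
[170 325  12  10  85] [0.595 0.56  0.061] ((595.7556762695312, 559.7901611328125), (20.490463256835938, 11.575102806091309), 40.586692810058594)
0.67 797
713 ((621.39892578125, -30.868499755859375), (259.89080810546875, 98.70494842529297), 3.7996222972869873)
```

View pics/scene0.png

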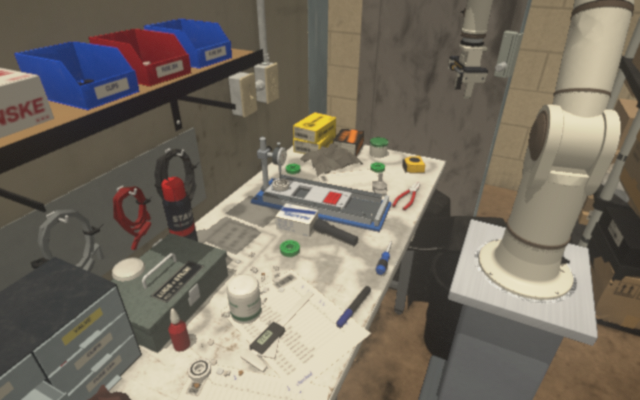

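View pics/scene1.png

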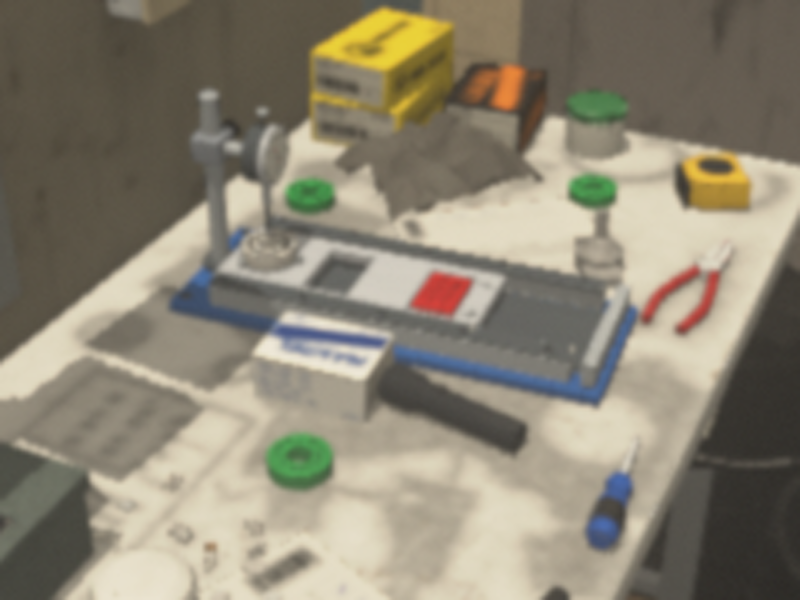

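Candidates: the red catch is at scene px (col 331, row 198); the red pliers at (405,195), red bin and fire extinguisher are not meant. The bearing is at (280,184) in the nest. The green rings at (290,248), (293,168) and (378,167) are look-alikes. The crop confirms the catch in the front window, with the rear window at about (302,192) and the stop bar on the robot's side. Next I check the corridor heights.

Run:
```python
from h import *
for n in("scene","side"):
    c=read_camera(n); P=cloud(c)[c["z_map"]>0]
    A=np.array([.289,-.582]);B=np.array([.536,-.033]);L=np.linalg.norm(B-A);u=(B-A)/L
    r=P[:,:2]-A; s=r@u; e=abs(r@[-u[1],u[0]])
    for k in np.arange(0,.75,.05):
        m=(s>k)&(s<k+.05)&(e<.13)&(P[:,2]<.5)
        if m.sum()>3: print(n,k.round(2),m.sum(),np.percentile(P[m,2],[50,99]).round(3))
```

```text
scene 0.0 1736 [0.393 0.499]
scene 0.05 1221 [-0.454  0.387]
scene 0.1 1126 [-0.614  0.002]
scene 0.15 1258 [-0.548  0.034]
scene 0.2 1504 [-0.238  0.041]
scene 0.25 1019 [-0.003  0.033]
scene 0.3 943 [-0.002  0.016]
scene 0.35 809 [-0.001  0.012]
scene 0.4 946 [-0.     0.058]
scene 0.45 678 [-0.     0.039]
scene 0.5 797 [0.014 0.04 ]
scene 0.55 713 [0.033 0.041]
scene 0.6 1241 [0.03 0.04]
scene 0.65 769 [0.032 0.05 ]
scene 0.7 1283 [0.027 0.048]
side 0.0 1161 [0.397 0.498]
side 0.05 244 [0.316 0.388]
side 0.1 110 [-0.003  0.002]
side 0.15 178 [-0.002  0.035]
side 0.2 441 [0.001 0.046]
side 0.25 430 [-0.001  0.035]
side 0.3 454 [-0.001  0.015]
side 0.35 383 [-0.001  0.012]
side 0.4 513 [0.001 0.058]
side 0.45 304 [0.    0.039]
side 0.5 471 [0.017 0.04 ]
side 0.55 420 [0.033 0.04 ]
side 0.6 978 [0.03  0.039]
side 0.65 516 [0.032 0.114]
side 0.7 1158 [0.023 0.047]
```

Emit:
{"fn": "arm_command", "kwargs": {"series": [[[0, 0, 0, 0.034, -0.028, 0, -1], [0, 0, 0, 0.034, -0.028, 0, -1], [0, 0, 0, 0.034, -0.028, 0, -1], [0, 0, 0, 0.034, -0.028, 0, -1], [0, 0, 0, 0.034, -0.028, 0, -1], [0, 0, 0, 0.034, -0.028, 0, -1], [0, 0, 0, 0.034, -0.028, 0, -1], [0, 0, 0, 0.034, -0.028, 0, -1]]], "newtons": 20}}

```text
time_s: 1.8
tool_pos: [0.4347, -0.2593, 0.1897]
eef_rot: [[0.903, 0.43, 0.001], [0.43, -0.903, -0.006], [-0.002, 0.006, -1.0]]
force: [1.5, 0.6, 1.4]
opening: 0.353
```

Emit:
{"fn": "arm_command", "kwargs": {"series": [[[0, 0, 0, 0.031, -0.027, 0, -1], [0, 0, 0, 0.031, -0.027, 0, -1], [0, 0, 0, 0.031, -0.027, 0, -1], [0, 0, 0, 0.031, -0.027, 0, -1], [0, 0, 0, 0.031, -0.027, 0, -1], [0, 0, 0, 0.031, -0.027, 0, -1], [0, 0, 8, 0, 0, 0, -1], [0, 0, 8, 0, 0, 0, -1]]]}}

```text
time_s: 2.6
tool_pos: [0.5391, -0.0141, 0.1912]
eef_rot: [[0.986, 0.169, 0.008], [0.169, -0.986, -0.005], [0.007, 0.007, -1.0]]
force: [-0.3, -0.7, -0.4]
opening: 0.002
```

Run:
```python
from h import *
o=get_obs(); print(np.round(o["tool_pos"],4),np.degrees(np.arctan2(o["eef_rot"][1][0],o["eef_rot"][0][0])),o["opening"],np.round(o["force"],1))
c=read_camera("wrist"); im=c["color"][:,:,::-1]
cv2.imwrite("pics/w1.png",im)
P=cloud(c)
hsv=cv2.cvtColor(c["color"],cv2.COLOR_RGB2HSV)
red=((hsv[...,0]<8)|(hsv[...,0]>172))&(hsv[...,1]>140)&(hsv[...,2]>60)&(c["z_map"]>0)&(abs(P[...,2]-.036)<.01)
n,l,s,ce=cv2.connectedComponentsWithStats(red.astype(np.uint8))
for i in range(1,n):
    if s[i,4]>300:
        Q=P[l==i]; print(s[i],np.median(Q,0).round(4),cv2.minAreaRect((Q[:,:2]*1000).astype(np.float32)))
for l in("front_window","rear_window","nest","bearing_0"):
    for d in find_in(l,"wrist")[:2]: print(l,np.round(d["position"]),round(d["confidence"],2),px2w(c,*d["position"]).round(3))
```

```text
[ 0.5391 -0.0141  0.1912] 9.707829541244063 0.0024787290149176013 [-0.3 -0.7 -0.4]
[ 311  166   57   40 1973] [ 0.537  -0.0373  0.0356] ((535.5048828125, -37.63189697265625), (40.36882400512695, 59.2059326171875), 4.886517524719238)
front_window [124. 347.] 0.64 [ 0.602 -0.034  0.034]
rear_window [117. 347.] 0.75 [ 0.609 -0.032  0.033]
rear_window [119. 345.] 0.45 [ 0.607 -0.031  0.033]
nest [123. 344.] 0.59 [ 0.603 -0.031  0.033]
bearing_0 [ 22. 356.] 0.94 [ 0.694 -0.023  0.049]
bearing_0 [247. 557.] 0.77 [ 0.502 -0.315  0.014]
```

View pics/w1.png

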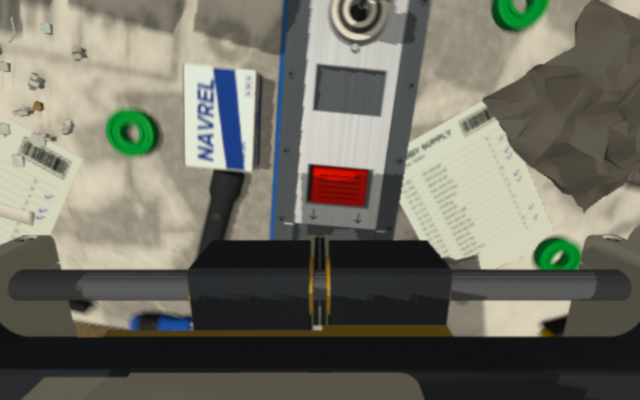

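The wrist view shows the red catch at (339,186), the rear window at (349,90) and the bearing at (357,12). The measured catch centre is (0.5355, -0.0376), with the slide axis at yaw 4.9°. I align over it and descend to just above.

Emit:
{"fn": "arm_command", "kwargs": {"series": [[[0.3, -0.4, 4.8, -0.01, 0.022, 0, -1], [0, 0, 0, 0, 0, 0, -1], [0, 0, 0, 0, 0, 0.03, -1], [0, 0, 0, 0, 0, 0.03, -1], [0, 0, 0, 0, 0, 0.03, -1], [0, 0, 0, 0, 0, 0.03, -1], [0, 0, 0, 0, 0, 0.015, -1], [0, 0, 0, 0, 0, 0, -1]]]}}

```text
time_s: 3.65
tool_pos: [0.5346, -0.0467, 0.0537]
eef_rot: [[0.995, 0.1, 0.006], [0.1, -0.995, -0.004], [0.005, 0.005, -1.0]]
force: [-0.1, -0.7, 0.0]
opening: 0.006
```

Run:
```python
from h import *
o=get_obs(); R=np.array(o["eef_rot"]);print(np.round(o["tool_pos"],4),R.round(4).tolist(),np.degrees(np.arctan2(R[1,0],R[0,0])),np.round(o["force"],1))
c=read_camera("wrist"); im=c["color"][:,:,::-1]
cv2.imwrite("pics/w2.png",im)
S=np.radians(4.9);u=np.array([np.cos(S),np.sin(S)]);d=o["tool_pos"][:2]-np.array([.5355,-.0376]);print("stand xy",d@u,d@[-u[1],u[0]])
```

```text
[ 0.5346 -0.0467  0.0537] [[0.995, 0.0995, 0.0058], [0.0995, -0.995, -0.0041], [0.0053, 0.0047, -1.0]] 5.712530243619636 [-0.1 -0.7  0. ]
stand xy -0.0016565965422181668 -0.009007812831971886
```

View pics/w2.png

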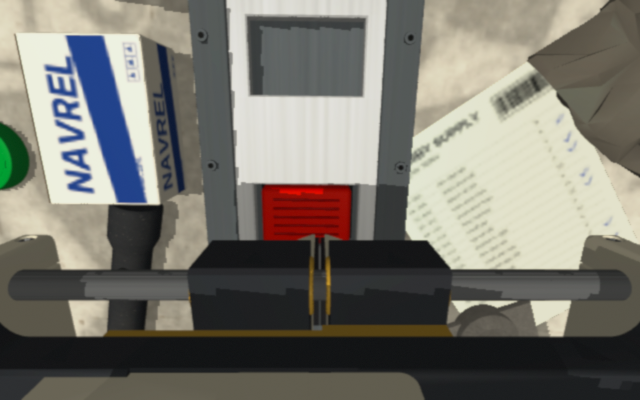

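The catch spans cols 262–352 and the fingertips are at col 319, so they sit about 9 mm to the right. I correct that, then press gently.

Emit:
{"fn": "arm_command", "kwargs": {"series": [[[0.2, -0.3, 0.8, -0.002, -0.009, 0, -1], [0, 0, 0, 0, 0, 0, -1], [0, 0, 0, 0, 0, 0.006, -1], [0, 0, 0, 0, 0, 0.006, -1], [0, 0, 0, 0, 0, 0.006, -1], [0, 0, 0, 0, 0, 0.006, -1], [0, 0, 0, 0, 0, 0.006, -1], [0, 0, 0, 0, 0, 0.002, -1]]]}}

```text
time_s: 4.5
tool_pos: [0.5361, -0.0378, 0.0245]
eef_rot: [[0.996, 0.086, 0.009], [0.086, -0.996, -0.002], [0.009, 0.003, -1.0]]
force: [0.5, -0.3, 0.0]
opening: 0.005
```

```bash
cat > st.py <<'E'
from h import *
o=get_obs(); R=np.array(o["eef_rot"]);print(o["time_s"],np.round(o["tool_pos"],4),R.round(4).tolist(),np.degrees(np.arctan2(R[1,0],R[0,0])),np.round(o["force"],1),np.round(o["qpos"],2))
S=np.radians(4.9);u=np.array([np.cos(S),np.sin(S)]);d=o["tool_pos"][:2]-np.array([.5355,-.0376]);print("stand xy",d@u,d@[-u[1],u[0]], "force",np.array(o["force"])[:2]@u)
E
python3 st.py
```

```text
4.5 [ 0.5361 -0.0378  0.0245] [[0.9963, 0.0857, 0.0088], [0.0857, -0.9963, -0.0023], [0.0086, 0.0031, -1.0]] 4.9158243807627215 [ 0.5 -0.3  0. ] [ 0.44  0.55 -0.52  1.96  0.41  0.73 -1.82]
stand xy 0.0005886386840099123 -0.00024073970283177307 force 0.5110587623269174
```

```bash
python3 - <<'E'
from h import *
c=read_camera("wrist"); cv2.imwrite("pics/w3.png",c["color"][:,:,::-1])
c=read_camera("side"); im=c["color"][:,:,::-1]
r,q=w2px(c,[.53,-.04,.04]);r=int(r);q=int(q);print(r,q)
cv2.imwrite("pics/s3.png",cv2.resize(im[max(r-45,0):r+45,q-60:q+60],(800,600),interpolation=cv2.INTER_CUBIC))
E
python3 st.py
```

```text
196 325
4.6 [ 0.5362 -0.0377  0.0248] [[0.9963, 0.0857, 0.0089], [0.0857, -0.9963, -0.0023], [0.0087, 0.003, -1.0]] 4.916383872947491 [-0.6  0.7 -0.1] [ 0.44  0.55 -0.52  1.96  0.41  0.73 -1.82]
stand xy 0.0006741747757955442 -0.00018534558628022343 force -0.5243951612154817
```

View pics/s3.png

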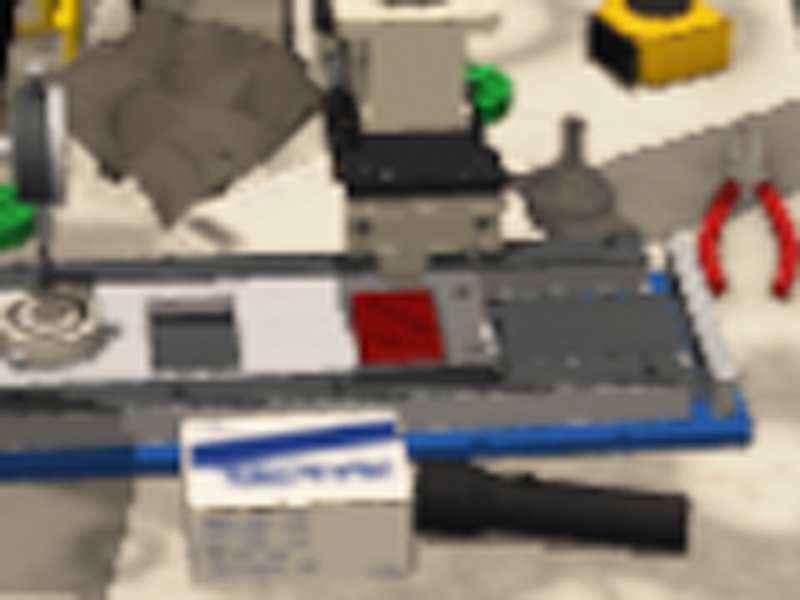

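View pics/w3.png

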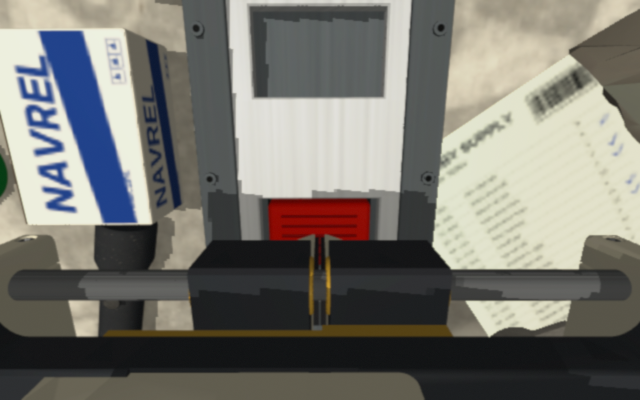

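Run:
```python
from h import *
o=get_obs()
for n in("side","scene"):
    c=read_camera(n); P=cloud(c)
    r,q=w2px(c,o["tool_pos"]);print(n,"tcp px",r,q)
    for row in range(int(r)-14,int(r)+5): print(row,[P[row,int(q)+k].round(3).tolist() for k in(-3,0,3)])
```

```text
side tcp px 200.89743406286814 323.90308135384197
186 [[0.55, 0.053, 0.135], [0.541, 0.052, 0.135], [0.532, 0.048, 0.132]]
187 [[0.55, 0.051, 0.13], [0.541, 0.052, 0.131], [0.532, 0.05, 0.13]]
188 [[0.563, 1.26, 0.846], [0.541, 0.05, 0.127], [0.532, 0.047, 0.125]]
189 [[0.549, -0.094, 0.037], [0.54, -0.017, 0.082], [0.53, -0.023, 0.079]]
190 [[0.549, -0.091, 0.034], [0.54, -0.013, 0.082], [0.53, -0.017, 0.079]]
191 [[0.549, -0.085, 0.034], [0.54, -0.019, 0.074], [0.53, -0.018, 0.075]]
192 [[0.549, -0.084, 0.031], [0.54, -0.026, 0.066], [0.53, -0.023, 0.068]]
193 [[0.549, -0.075, 0.032], [0.539, -0.072, 0.034], [0.529, -0.075, 0.032]]
194 [[0.549, -0.069, 0.032], [0.539, -0.07, 0.032], [0.529, -0.073, 0.03]]
195 [[0.549, -0.056, 0.036], [0.539, -0.06, 0.034], [0.529, -0.062, 0.033]]
196 [[0.549, -0.052, 0.035], [0.539, -0.052, 0.035], [0.529, -0.057, 0.032]]
197 [[0.549, -0.05, 0.033], [0.539, -0.052, 0.031], [0.529, -0.051, 0.031]]
198 [[0.549, -0.042, 0.034], [0.539, -0.046, 0.031], [0.529, -0.042, 0.033]]
199 [[0.549, -0.034, 0.034], [0.539, -0.038, 0.032], [0.53, -0.034, 0.035]]
2
[... 1168 characters left out ...]
54, 0.036]]
195 [[0.549, -0.038, 0.038], [0.542, -0.044, 0.036], [0.534, -0.049, 0.036]]
196 [[0.549, -0.037, 0.035], [0.54, -0.041, 0.035], [0.533, -0.045, 0.035]]
197 [[0.545, -0.029, 0.037], [0.538, -0.036, 0.035], [0.529, -0.038, 0.037]]
198 [[0.543, -0.026, 0.036], [0.535, -0.03, 0.036], [0.529, -0.037, 0.034]]
199 [[0.542, -0.024, 0.034], [0.533, -0.025, 0.036], [0.525, -0.028, 0.036]]
200 [[0.537, -0.013, 0.038], [0.531, -0.02, 0.036], [0.522, -0.022, 0.037]]
201 [[0.537, -0.012, 0.035], [0.529, -0.015, 0.036], [0.521, -0.02, 0.035]]
202 [[0.534, -0.005, 0.036], [0.527, -0.011, 0.035], [0.519, -0.016, 0.034]]
203 [[0.535, -0.007, 0.031], [0.524, -0.006, 0.035], [0.518, -0.012, 0.033]]
```

Run:
```python
from h import *
o=get_obs();c=read_camera("wrist");P=cloud(c);cc=-c["R"].T@c["t"]
print("cam",cc.round(4),"tcp",np.round(o["tool_pos"],4),"in tool",(np.array(o["eef_rot"]).T@(cc-o["tool_pos"])).round(4))
for r,q in((215,320),(150,320),(60,320)): print(r,q,c["z_map"][r,q],P[r,q].round(4))
for q in(318,300,325,322):
    for r in (238,242,250,270,290,320): print(r,q,P[r,q].round(4),end=' ')
    print()
```

```text
cam [ 0.6044 -0.0316  0.2197] tcp [ 0.5368 -0.0377  0.0255] in tool [ 0.0699  0.0003 -0.1936]
215 320 0.19238053 [ 0.5485 -0.0374  0.0356]
150 320 0.1853931 [ 0.5857 -0.0342  0.0329]
60 320 0.19077331 [ 0.6353 -0.0299  0.0142]
238 318 [ 0.545  -0.0365  0.064 ] 242 318 [ 0.5445 -0.0366  0.0681] 250 318 [ 0.5444 -0.0366  0.078 ] 270 318 [ 0.5652 -0.0349  0.1404] 290 318 [ 0.5614 -0.0352  0.1439] 320 318 [ 0.5274 -0.0381  0.107 ] 
238 300 [ 0.5334 -0.0268  0.036 ] 242 300 [ 0.57   -0.0294  0.1337] 250 300 [ 0.5701 -0.0297  0.1395] 270 300 [ 0.5696 -0.0303  0.1499] 290 300 [ 0.5651 -0.0307  0.151 ] 320 300 [ 0.5574 -0.0313  0.1514] 
238 325 [ 0.546  -0.04    0.0658] 242 325 [ 0.6044 -0.0316  0.2197] 250 325 [ 0.5449 -0.0398  0.0784] 270 325 [ 0.5657 -0.0367  0.1409] 290 325 [ 0.562  -0.0369  0.1447] 320 325 [ 0.5278 -0.0408  0.1071] 
238 322 [ 0.5448 -0.0386  0.0631] 242 322 [ 0.5446 -0.0386  0.068 ] 250 322 [ 0.5446 -0.0384  0.0779] 270 322 [ 0.5655 -0.0359  0.1408] 290 322 [ 0.5612 -0.0362  0.1435] 320 322 [ 0.5276 -0.0396  0.1071]
```

Both cameras agree that the fingertip is at z ≈ 0.063, while the state says 0.025 (wrist crop: tips at (320,238), catch still up). The force reads zero, so nothing is touched. I go by the cameras and lower further in small steps, watching the force.

Emit:
{"fn": "arm_command", "kwargs": {"series": [[[0, 0, 0, -0.002, 0, 0.006, -1], [0, 0, 0, 0, 0, 0.006, -1], [0, 0, 0, 0, 0, 0.006, -1], [0, 0, 0, 0, 0, 0.005, -1], [0, 0, 0, 0, 0, 0.003, -1], [0, 0, 0, 0, 0, 0.003, -1], [0, 0, 0, 0, 0, 0.002, -1], [0, 0, 0, 0, 0, 0, -1]]]}}

```text
time_s: 5.55
tool_pos: [0.5359, -0.0382, -0.0067]
eef_rot: [[0.996, 0.086, 0.012], [0.086, -0.996, -0.004], [0.011, 0.005, -1.0]]
force: [-2.3, 0.1, 6.1]
opening: 0.007
```

```bash
python3 st.py
python3 - <<'E'
from h import *
c=read_camera("wrist");P=cloud(c);hsv=cv2.cvtColor(c["color"],cv2.COLOR_RGB2HSV)
red=((hsv[...,0]<8)|(hsv[...,0]>172))&(hsv[...,1]>140)&(hsv[...,2]>50)&(c["z_map"]>0)&(P[...,2]<.05)
print("cam",(-c["R"].T@c["t"]).round(4),"red z",red.sum(),np.median(P[red],0).round(4)); 
for r in range(228,256,3): print(r,P[r,316].round(4),P[r,323].round(4))
E
```

```text
5.55 [ 0.5359 -0.0382 -0.0067] [[0.9963, 0.0855, 0.0117], [0.0856, -0.9963, -0.0035], [0.0114, 0.0045, -0.9999]] 4.909474036940636 [-2.3  0.1  6.1] [ 0.41  0.6  -0.49  1.97  0.45  0.66 -1.85]
stand xy 0.00038680541231036624 -0.0006787504526820487 force -2.2593793359791148
cam [ 0.6033 -0.0319  0.1877] red z 2921 [ 0.5493 -0.0369  0.0285]
228 [ 0.5483 -0.0357  0.0291] [ 0.5488 -0.0392  0.0294]
231 [ 0.5466 -0.0358  0.0287] [ 0.5467 -0.0394  0.0282]
234 [ 0.5448 -0.036   0.0282] [ 0.5449 -0.0396  0.0275]
237 [ 0.5432 -0.0361  0.0283] [ 0.5436 -0.0397  0.0286]
240 [ 0.5436 -0.0361  0.0335] [ 0.5441 -0.0395  0.0341]
243 [ 0.5433 -0.0361  0.0367] [ 0.5439 -0.0395  0.0375]
246 [ 0.5435 -0.0362  0.041 ] [ 0.5434 -0.0395  0.0402]
249 [ 0.5438 -0.0362  0.0454] [ 0.5435 -0.0395  0.0441]
252 [ 0.5431 -0.0362  0.0474] [ 0.5435 -0.0394  0.0477]
255 [ 0.5437 -0.0362  0.0521] [ 0.5435 -0.0393  0.051 ]
```

Contact confirmed: the catch is down 7.5 mm at 6 N. I press to 15 mm and start the push.

Emit:
{"fn": "arm_command", "kwargs": {"series": [[[0, 0, 0, 0, 0, 0.003, -1], [0, 0, 0, 0, 0, 0.003, -1], [0, 0, 0, 0, 0, 0.002, -1], [0, 0, 0, 0, 0, 0, -1], [0, 0, 0, -0.005, 0, 0, -1], [0, 0, 0, -0.005, 0, 0, -1], [0, 0, 0, -0.003, 0, 0, -1], [0, 0, 0, 0, 0, 0, -1]]]}}

```text
time_s: 6.4
tool_pos: [0.535, -0.0382, -0.0081]
eef_rot: [[0.996, 0.087, 0.033], [0.087, -0.996, -0.004], [0.032, 0.007, -0.999]]
force: [-5.0, -0.0, 6.5]
opening: 0.007
```

```bash
python3 st.py
python3 - <<'E'
from h import *
c=read_camera("wrist");P=cloud(c);hsv=cv2.cvtColor(c["color"],cv2.COLOR_RGB2HSV)
red=((hsv[...,0]<8)|(hsv[...,0]>172))&(hsv[...,1]>140)&(hsv[...,2]>50)&(c["z_map"]>0)&(P[...,2]<.05)
print("red z",red.sum(),np.median(P[red],0).round(4))
E
```

```text
6.4 [ 0.535  -0.0382 -0.0081] [[0.9957, 0.0868, 0.0328], [0.087, -0.9962, -0.0043], [0.0323, 0.0071, -0.9995]] 4.993934682599012 [-5.  -0.   6.5] [ 0.41  0.59 -0.48  2.    0.46  0.63 -1.86]
stand xy -0.0005246263600429737 -0.000593033868929812 force -4.985292079074393
red z 3266 [ 0.5484 -0.037   0.0271]
```

Emit:
{"fn": "arm_command", "kwargs": {"series": [[[0, -1.5, 0, 0, 0, 0.006, -1], [0, -1, 0, 0, 0, 0.006, -1], [0, -0.5, 0, 0, 0, 0.005, -1], [0, 0, 0, 0, 0, 0.004, -1], [0, 0, 0, 0, 0, 0.003, -1], [0, 0, 0, 0, 0, 0.003, -1], [0, 0, 0, 0, 0, 0.003, -1], [0, 0, 0, 0, 0, 0.003, -1]]]}}

```text
time_s: 7.25
tool_pos: [0.5331, -0.0392, -0.018]
eef_rot: [[0.996, 0.089, -0.026], [0.088, -0.996, -0.028], [-0.028, 0.026, -0.999]]
force: [-10.2, 0.6, 33.2]
opening: 0.005
```

```bash
python3 st.py
cat > red.py <<'E'
from h import *
c=read_camera("wrist");P=cloud(c);hsv=cv2.cvtColor(c["color"],cv2.COLOR_RGB2HSV)
red=((hsv[...,0]<8)|(hsv[...,0]>172))&(hsv[...,1]>140)&(hsv[...,2]>50)&(c["z_map"]>0)&(P[...,2]<.05)
print("red z",red.sum(),np.median(P[red],0).round(4),"cam",(-c["R"].T@c["t"]).round(4))
for r in (231,237,240,243,249,255): print(r,P[r,316].round(4),P[r,323].round(4))
cv2.imwrite("pics/last.png",c["color"][:,:,::-1])
E
python3 red.py
```

```text
7.25 [ 0.5331 -0.0392 -0.018 ] [[0.9957, 0.0888, -0.0261], [0.0881, -0.9957, -0.0281], [-0.0285, 0.0257, -0.9993]] 5.054006370928268 [-10.2   0.6  33.2] [ 0.37  0.63 -0.47  1.95  0.47  0.7  -1.87]
stand xy -0.0025210275208295873 -0.0013437523364156654 force -10.095414128855873
red z 2321 [ 0.5466 -0.0374  0.0176] cam [ 0.6078 -0.0279  0.1735]
231 [ 0.5452 -0.0358  0.0171] [ 0.546  -0.0393  0.0184]
237 [ 0.5417 -0.0361  0.0166] [ 0.5426 -0.0396  0.0179]
240 [ 0.5424 -0.036   0.022 ] [ 0.5429 -0.0394  0.0226]
243 [ 0.5427 -0.0359  0.0264] [ 0.5427 -0.0393  0.0259]
249 [ 0.5426 -0.0358  0.0329] [ 0.5426 -0.0391  0.0324]
255 [ 0.5428 -0.0357  0.0397] [ 0.5427 -0.0388  0.039 ]
```

Emit:
{"fn": "arm_command", "kwargs": {"series": [[[0.7, 0, 0, -0.006, 0, 0, -1], [0.7, 0, 0, -0.008, 0, 0.001, -1], [0, 0, 0, -0.008, 0, 0.001, -1], [0, 0, 0, -0.008, 0, 0.001, -1], [0, 0, 0, -0.008, 0, 0.001, -1], [0, 0, 0, -0.008, 0, 0.001, -1], [0, 0, 0, -0.008, 0, 0.001, -1], [0, 0, 0, -0.008, 0, 0.001, -1]]]}}

```text
time_s: 8.1
tool_pos: [0.5263, -0.0387, -0.0072]
eef_rot: [[0.993, 0.093, 0.071], [0.093, -0.996, 0.008], [0.072, -0.001, -0.997]]
force: [15.1, 0.2, -9.4]
opening: 0.007
```

```bash
python3 st.py;python3 red.py
```

```text
8.1 [ 0.5263 -0.0387 -0.0072] [[0.9931, 0.0933, 0.0713], [0.093, -0.9956, 0.0079], [0.0717, -0.0012, -0.9974]] 5.3509556286426 [15.1  0.2 -9.4] [ 0.43  0.56 -0.49  2.05  0.47  0.56 -1.86]
stand xy -0.009235464844805807 -0.0002744621538299319 force 15.09024566886505
red z 5245 [ 0.5422 -0.0371  0.0258] cam [ 0.5819 -0.034   0.1909]
231 [ 0.5338 -0.0366  0.0252] [ 0.5343 -0.0402  0.0261]
237 [ 0.5316 -0.0368  0.0288] [ 0.5321 -0.0404  0.0294]
240 [ 0.5318 -0.0369  0.0345] [ 0.5319 -0.0404  0.0335]
243 [ 0.531  -0.037   0.0367] [ 0.5316 -0.0404  0.0374]
249 [ 0.5306 -0.0371  0.0442] [ 0.5313 -0.0403  0.0454]
255 [ 0.53   -0.0372  0.0506] [ 0.5307 -0.0403  0.0518]
```

Emit:
{"fn": "arm_command", "kwargs": {"series": [[[0, -1.5, 0, 0.001, 0, 0.006, -1], [0, -1.5, 0, 0, 0, 0.006, -1], [0, -1, 0, 0, 0, 0.005, -1], [0, -0.8, 0, 0, 0, 0.004, -1], [0, -0.7, 0, -0.006, 0, 0.003, -1], [0, -0.7, 0, -0.008, 0, 0.003, -1], [0, -0.7, 0, -0.008, 0, 0.003, -1], [0, -0.7, 0, -0.008, 0, 0.003, -1]]]}}

```text
time_s: 8.95
tool_pos: [0.523, -0.0395, -0.0169]
eef_rot: [[0.995, 0.096, -0.021], [0.096, -0.995, -0.013], [-0.022, 0.011, -1.0]]
force: [8.7, 0.8, 8.8]
opening: 0.007
```

```bash
python3 st.py;python3 red.py
```

```text
8.95 [ 0.523  -0.0395 -0.0169] [[0.9952, 0.0961, -0.0209], [0.0959, -0.9953, -0.0131], [-0.022, 0.011, -0.9997]] 5.50211331363395 [8.7 0.8 8.8] [ 0.4   0.62 -0.48  1.98  0.46  0.68 -1.85]
stand xy -0.01266738995449832 -0.000861981605062769 force 8.735466651489862
red z 4490 [ 0.5412 -0.0375  0.0185] cam [ 0.5966 -0.0306  0.175 ]
231 [ 0.5351 -0.0366  0.0188] [ 0.5356 -0.0401  0.0192]
237 [ 0.5314 -0.0369  0.0177] [ 0.5325 -0.0404  0.0195]
240 [ 0.5322 -0.0369  0.0235] [ 0.5323 -0.0404  0.023 ]
243 [ 0.5319 -0.0369  0.0266] [ 0.5325 -0.0402  0.0273]
249 [ 0.5322 -0.0368  0.0342] [ 0.5323 -0.0401  0.0338]
255 [ 0.5322 -0.0368  0.0406] [ 0.5322 -0.04    0.04  ]
```

Emit:
{"fn": "arm_command", "kwargs": {"series": [[[0, -0.6, 0, -0.01, 0, 0.003, -1], [0, -0.6, 0, -0.01, 0, 0.003, -1], [0, -0.6, 0, -0.01, 0, 0.003, -1], [0, -0.6, 0, -0.01, 0, 0.003, -1], [0, -0.6, 0, -0.01, 0, 0.003, -1], [0, -0.6, 0, -0.01, 0, 0.003, -1], [0, -0.6, 0, -0.01, 0, 0.003, -1], [0, -0.6, 0, -0.01, 0, 0.003, -1]]]}}

```text
time_s: 9.8
tool_pos: [0.5084, -0.0408, -0.0167]
eef_rot: [[0.995, 0.1, 0.009], [0.1, -0.995, -0.012], [0.008, 0.013, -1.0]]
force: [8.3, 0.3, 9.9]
opening: 0.005
```

```bash
python3 st.py;python3 red.py
```

```text
9.8 [ 0.5084 -0.0408 -0.0167] [[0.9949, 0.1003, 0.0091], [0.1004, -0.9949, -0.012], [0.0079, 0.0129, -0.9999]] 5.761858209872785 [8.3 0.3 9.9] [ 0.41  0.58 -0.48  2.04  0.47  0.62 -1.86]
stand xy -0.027317486712773186 -0.0008814863173008395 force 8.340724765911123
red z 4288 [ 0.5262 -0.0386  0.0195] cam [ 0.5761 -0.0318  0.1774]
231 [ 0.5192 -0.0379  0.0188] [ 0.5197 -0.0414  0.0193]
237 [ 0.5159 -0.0382  0.0188] [ 0.5167 -0.0417  0.02  ]
240 [ 0.516  -0.0382  0.0233] [ 0.5165 -0.0416  0.0237]
243 [ 0.5157 -0.0382  0.0263] [ 0.5165 -0.0415  0.0277]
249 [ 0.516  -0.0381  0.0346] [ 0.5161 -0.0414  0.0341]
255 [ 0.516  -0.0381  0.0413] [ 0.5158 -0.0413  0.0404]
```

View pics/last.png

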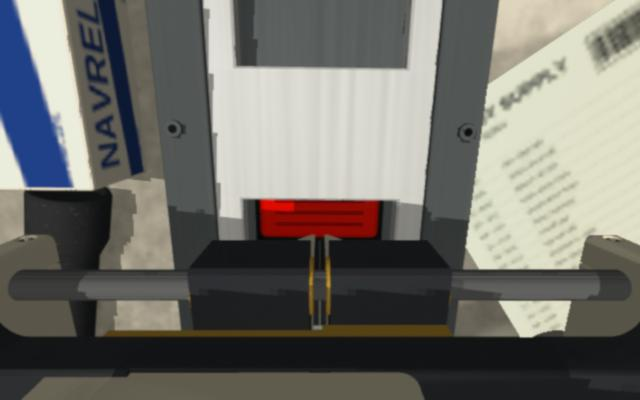

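The picture shows the plate moving over the held-down catch (red strip at rows 198–238). I continue pushing.

Emit:
{"fn": "arm_command", "kwargs": {"series": [[[0, -0.8, 0.3, -0.013, 0, 0.003, -1], [0, -0.8, 0.3, -0.013, 0, 0.002, -1], [0, -0.8, 0.3, -0.014, 0, 0.002, -1], [0, -0.8, 0, -0.014, 0, 0.002, -1], [0, -0.8, 0, -0.014, 0, 0.002, -1], [0, -0.8, 0, -0.014, 0, 0.002, -1], [0, -0.8, 0, -0.014, 0, 0.002, -1], [0, -0.8, 0, -0.014, 0, 0.002, -1]]]}}

```text
time_s: 10.65
tool_pos: [0.4424, -0.0467, -0.0194]
eef_rot: [[0.996, 0.087, -0.026], [0.087, -0.996, -0.015], [-0.027, 0.013, -1.0]]
force: [6.0, 0.0, 4.4]
opening: 0.009
```

```bash
python3 st.py;python3 red.py
```

```text
10.65 [ 0.4424 -0.0467 -0.0194] [[0.9958, 0.0874, -0.0261], [0.0871, -0.9961, -0.0154], [-0.0273, 0.0131, -0.9995]] 4.996743127858242 [6.  0.  4.4] [ 0.44  0.53 -0.48  2.16  0.47  0.58 -1.87]
stand xy -0.0935593314384678 -0.0011475267732183694 force 5.969818908542774
red z 8846 [ 0.5437 -0.037   0.0236] cam [ 0.5171 -0.038   0.1721]
231 [ 0.4534 -0.0439  0.013 ] [ 0.4542 -0.0475  0.0142]
237 [ 0.4515 -0.0441  0.0163] [ 0.4521 -0.0476  0.0171]
240 [ 0.4517 -0.044   0.0207] [ 0.4522 -0.0475  0.0211]
243 [ 0.4519 -0.044   0.0248] [ 0.4519 -0.0474  0.0241]
249 [ 0.4519 -0.044   0.0317] [ 0.4517 -0.0473  0.0306]
255 [ 0.4514 -0.044   0.0368] [ 0.4525 -0.0471  0.0385]
```

Emit:
{"fn": "arm_command", "kwargs": {"series": [[[0, -0.5, 0, -0.012, 0, 0, -1], [0, -0.5, 0, -0.012, 0, 0, -1], [0, -0.5, 0, -0.012, 0, 0.001, -1], [0, -0.6, 0, -0.012, 0, 0.001, -1], [0, -0.6, 0, -0.012, 0, 0.001, -1], [0, -0.6, 0, -0.012, 0, 0.001, -1], [0, -0.6, 0, -0.012, 0, 0.002, -1], [0, -0.6, 0, -0.012, 0, 0.002, -1]]]}}

```text
time_s: 11.5
tool_pos: [0.4275, -0.0466, -0.0132]
eef_rot: [[0.995, 0.093, 0.034], [0.093, -0.996, 0.001], [0.034, 0.002, -0.999]]
force: [20.0, 0.9, -9.3]
opening: 0.004
```

```bash
python3 st.py;python3 red.py
```

```text
11.5 [ 0.4275 -0.0466 -0.0132] [[0.9951, 0.0933, 0.0341], [0.0933, -0.9956, 0.001], [0.034, 0.0022, -0.9994]] 5.35605088105484 [20.   0.9 -9.3] [ 0.48  0.47 -0.49  2.25  0.47  0.49 -1.86]
stand xy -0.10834645767821252 0.0002406801925300569 force 20.01233422008027
red z 9832 [ 0.5264 -0.0393  0.0354] cam [ 0.4905 -0.0406  0.1827]
231 [ 0.4345 -0.0444  0.0137] [ 0.4346 -0.0482  0.0131]
237 [ 0.4344 -0.0445  0.0232] [ 0.4348 -0.0481  0.0234]
240 [ 0.434  -0.0446  0.0264] [ 0.4345 -0.048   0.0269]
243 [ 0.4344 -0.0446  0.0318] [ 0.4342 -0.048   0.0305]
249 [ 0.4336 -0.0447  0.0377] [ 0.4342 -0.0479  0.0385]
255 [ 0.434  -0.0447  0.0457] [ 0.4343 -0.0478  0.0459]
```

View pics/last.png

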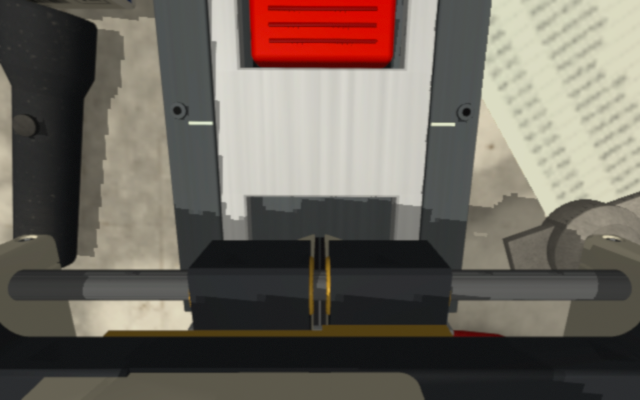

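Run:
```python
from h import *
c=read_camera("wrist");P=cloud(c)
for r in range(58,76): print(r,c["color"][r,320],c["color"][r,280],P[r,320].round(4))
S=np.radians(4.9);u=np.array([np.cos(S),np.sin(S)])
def sx(r,q,z): # ray at height z -> stand x
    d=c["R"].T@np.linalg.inv(c["mtx"])@[q,r,1];o=-c["R"].T@c["t"];X=o+d*(z-o[2])/d[2];return (X[:2]-[.5355,-.0376])@u
print("front edge rear window (z34) row69",sx(69,320,.034),"red front edge row 66 (z36)",sx(66,320,.036))
for r in range(190,202): print(r,c["color"][r,290],round(sx(r,290,.034),4))
```

```text
58 [177   4   0] [175   5   0] [ 0.517  -0.0387  0.0354]
59 [166   2   0] [164   2   0] [ 0.5166 -0.0387  0.0353]
60 [149   1   0] [145   3   0] [ 0.5164 -0.0387  0.0344]
61 [126   3   0] [121   3   0] [ 0.516  -0.0388  0.0343]
62 [102   3   0] [97  4  1] [ 0.5158 -0.0388  0.0333]
63 [84  4  2] [83  6  3] [ 0.5157 -0.0388  0.0317]
64 [79  4  3] [79  4  4] [ 0.5156 -0.0388  0.0296]
65 [79  7  5] [78  3  3] [ 0.5157 -0.0388  0.0265]
66 [78  9  5] [80 12 12] [ 0.5157 -0.0388  0.024 ]
67 [94 51 49] [99 65 62] [ 0.4903 -0.0406  0.1827]
68 [133 113 108] [143 129 124] [ 0.5137 -0.039   0.0318]
69 [166 161 154] [173 169 162] [ 0.5132 -0.039   0.0325]
70 [191 189 182] [199 197 190] [ 0.5126 -0.0391  0.0338]
71 [205 204 196] [210 209 201] [ 0.5121 -0.0391  0.0344]
72 [207 205 198] [212 210 203] [ 0.5118 -0.0392  0.0336]
73 [206 205 198] [211 210 202] [ 0.5113 -0.0392  0.0344]
74 [207 206 198] [211 210 202] [ 0.5108 -0.0393  0.0348]
75 [206 205 197] [211 210 201] [ 0.5104 -0.0393  0.0351]
front edge rear window (z34) row69 -0.022605913657951046 red front edge row 66 (z36) -0.021739126409778445
190 [202 200 192] -0.0748
191 [202 200 192] -0.0753
192 [202 200 192] -0.0758
193 [202 200 191] -0.0763
194 [192 190 182] -0.0767
195 [160 159 152] -0.0772
196 [123 124 120] -0.0777
197 [94 97 95] -0.0781
198 [85 89 87] -0.0786
199 [84 88 87] -0.0791
200 [84 88 87] -0.0796
201 [83 87 87] -0.08
```

The catch is up in the rear window (red spans rows 0–67), with about a 2 mm gap to the window's front wall. The front window's rear wall is at x = -78 mm, exactly as expected at the stop. I back off and lift away.

Emit:
{"fn": "arm_command", "kwargs": {"series": [[[0, 0, 0, 0.009, 0, 0, -1], [0, 0, 0, 0.002, 0, -0.004, -1], [0, 0, 0, 0, 0, -0.012, -1], [0, 0, 0, 0, 0, -0.02, -1], [0, 0, 0, 0, 0, -0.02, -1], [0, 0, 0, 0, 0, -0.02, -1], [0, 0, 0, 0, 0, -0.02, -1], [0, 0, 0, 0, 0, -0.02, -1]]]}}

```text
time_s: 12.4
tool_pos: [0.4243, -0.0443, 0.1053]
eef_rot: [[0.995, 0.096, 0.014], [0.095, -0.995, 0.003], [0.015, -0.002, -1.0]]
force: [0.3, 0.1, 0.0]
opening: 0.003
```

```bash
python3 st.py
python3 - <<'E'
from h import *
c=read_camera("wrist");cv2.imwrite("pics/w9.png",c["color"][:,:,::-1]);P=cloud(c)
S=np.radians(4.9);u=np.array([np.cos(S),np.sin(S)]);X=(P[...,:2]-[.5355,-.0376])@u;Y=(P[...,:2]-[.5355,-.0376])@[-u[1],u[0]]
hsv=cv2.cvtColor(c["color"],cv2.COLOR_RGB2HSV)
red=((hsv[...,0]<8)|(hsv[...,0]>172))&(hsv[...,1]>140)&(hsv[...,2]>50)&(P[...,2]<.05)&(P[...,2]>.02)&(abs(X)<.03)&(c["z_map"]>0)
print("catch z",np.median(P[red][:,2]),"x",np.percentile(X[red],[1,99]))
pl=(abs(P[...,2]-.034)<.003)&(abs(Y)<.02)&~red&(X<.2)&(X>-.14)&(c["z_map"]>0)
h,e=np.histogram(X[pl],np.arange(-.15,.12,.002));print([(round(a,3),int(n)) for a,n in zip(e,h)])
for d in find_in("bearing_0","wrist")[:3]: print(np.round(d["position"]),d["confidence"],px2w(c,*d["position"]).round(3))
E
```

```text
12.4 [ 0.4243 -0.0443  0.1053] [[0.9953, 0.0955, 0.0144], [0.0955, -0.9954, 0.0029], [0.0146, -0.0015, -0.9999]] 5.479136280336319 [0.3 0.1 0. ] [ 0.65  0.24 -0.67  2.17  0.21  0.78 -1.63]
stand xy -0.11136158899247467 0.0027755768318520227 force 0.3108497227987007
catch z 0.03548611127789284 x [-0.02004551  0.01936415]
[(np.float64(-0.15), 0), (np.float64(-0.148), 0), (np.float64(-0.146), 0), (np.float64(-0.144), 0), (np.float64(-0.142), 0), (np.float64(-0.14), 101), (np.float64(-0.138), 103), (np.float64(-0.136), 109), (np.float64(-0.134), 107), (np.float64(-0.132), 98), (np.float64(-0.13), 105), (np.float64(-0.128), 107), (np.float64(-0.126), 112), (np.float64(-0.124), 131), (np.float64(-0.122), 18), (np.float64(-0.12), 0), (np.float64(-0.118), 0), (np.float64(-0.116), 0), (np.float64(-0.114), 0), (np.float64(-0.112), 0), (np.float64(-0.11), 0), (np.float64(-0.108), 0), (np.float64(-0.106), 0), (np.float64(-0.104), 0), (np.float64(-0.102), 0), (np.float64(-0.1), 0), (np.float64(-0.098), 0), (np.float64(-0.096), 0), (np.float64(-0.094), 0), (np.float64(-0.092), 0), (np.float64(-0.0
[... 1989 characters left out ...]
t64(0.068), 0), (np.float64(0.07), 0), (np.float64(0.072), 0), (np.float64(0.074), 0), (np.float64(0.076), 0), (np.float64(0.078), 0), (np.float64(0.08), 0), (np.float64(0.082), 0), (np.float64(0.084), 0), (np.float64(0.086), 0), (np.float64(0.088), 0), (np.float64(0.09), 0), (np.float64(0.092), 0), (np.float64(0.094), 0), (np.float64(0.096), 0), (np.float64(0.098), 0), (np.float64(0.1), 0), (np.float64(0.102), 0), (np.float64(0.104), 0), (np.float64(0.106), 0), (np.float64(0.108), 0), (np.float64(0.11), 0), (np.float64(0.112), 0), (np.float64(0.114), 0), (np.float64(0.116), 0)]
[22. 38.] 0.73 [0.541 0.188 0.015]
[151. 624.] 0.72 [ 0.488 -0.301  0.015]
[ 56. 321.] 0.38 [ 0.535 -0.035  0.036]
```

View pics/w9.png

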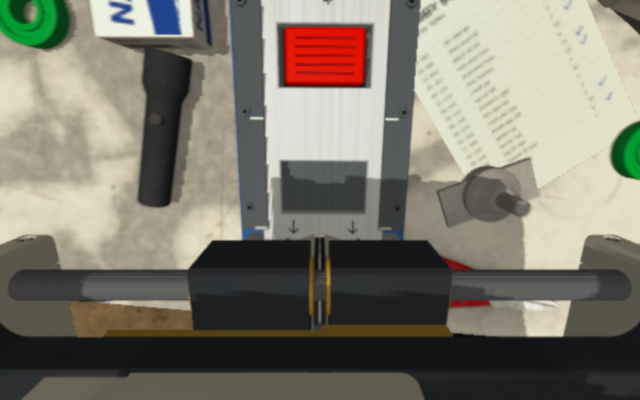

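The plate is at the stop (window walls at -22/+22 and -78/-122 mm) and the catch is up, at (325,55). The torch and ball joint show in place. Last, I check the bearing, then hand in.

Run:
```python
from h import *
for n in("scene","side"):
    c=read_camera(n)
    for d in find_in("bearing_0",n)[:4]: print(n,np.round(d["position"]),round(d["confidence"],2),px2w(c,*d["position"]).round(3))
    P=cloud(c);m=(np.hypot(P[...,0]-.605,P[...,1]+.0316)<.035)&(P[...,2]>.043)&(P[...,2]<.058)&(c["z_map"]>0);print(m.sum(),P[m].mean(0).round(4))
o=get_obs();print(o["time_s"],np.round(o["force"],1));job_done()
```

```text
scene [247. 289.] 0.72 [0.559 0.191 0.003]
scene [169. 294.] 0.6 [ 0.744 -0.175  0.013]
scene [192. 308.] 0.56 [ 0.605 -0.01   0.048]
scene [168. 380.] 0.52 [ 0.479 -0.31   0.015]
140 [ 0.6062 -0.0265  0.0477]
side [198. 302.] 0.73 [ 0.607 -0.021  0.046]
side [246. 319.] 0.51 [0.553 0.185 0.011]
side [163. 334.] 0.48 [ 0.493 -0.334  0.01 ]
side [183. 266.] 0.45 [ 0.74  -0.175  0.013]
114 [ 0.6065 -0.0265  0.0469]
12.7 [-1.  -0.1 -1.6]
the job is handed in; nothing more can be done
```

The plate is at its front stop, the catch is up in the rear window, and I handed the job in at 12.7 s. The shut fingertips pressed the red catch to its bottom (about 18 mm) through the front window. They then pushed the plate about 100 mm to the front stop and lifted clear.

**Last checks**
- **Plate:** The window walls lie about ±22 mm from the catch centre (rear window) and at -78 and -122 mm (front window), as expected at the front stop.
- **Catch:** Its top is 35.5 mm over the bench in the rear window, so it is fully up.
- **Bearing:** It rode along and lies at about (0.606, -0.027), within 5 mm of where the nest should be. The camera reading is no finer than that.
- **Robot:** The tool is clear of everything, with forces near zero.
- **Bystanders:** In the last wrist picture I saw no movement of the torch, the ball joint or the part of the carton in view. I did not re-measure them, nor the gauge, caliper, oil filter and tape measure.

**What disagreed or failed**
- **Fingertip height:** The reported TCP height was about 35 mm below where all three cameras showed the fingertips. I worked from the cameras and the force reading.
- **Pushing:** The arm gave way under load. The first two pushes let the catch rise before the plate moved, so I pressed it down again and pushed harder. The largest force seen was about 33 N at the fingertip, on the bottomed catch.

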